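Crank the sample lift down

ROBOT

A 6-joint arm with a two-finger parallel gripper is mounted at the origin on a cart in front of the work surface, level with it; the furniture and walls round the work are solid. World frame = base frame: x ahead of the robot, y to its left, z up, the work surface at z = 0. Lengths are in mm, angles in rad, forces in N, time in s.
With the tool pointing down it reaches from about 425 to 950 mm from the base axis. Payload 3.5 kg.
Tool frame: the origin (TCP) lies midway between the tips of the shut fingers; the grasp point (between the pads) lies 19 mm behind it; z points along the fingers, y is the direction in which the jaws open and shut (so a half turn about z gives the same grasp; the last joint's range is limited). The gripper opens to 85 mm and grips with 20 to 120 N. Pads are 22 mm wide; open, the fingers measure 114 mm over their backs; the gripper's body (76 mm by 85 mm) begins 54 mm behind the grasp point. The pads swing forward as they close: fully open they stand 13 mm farther back than shut.
Start: joints at [-1.441, 0.286, 1.577, -0, 1.279, -0.15], TCP at [186.435, -648.728, 231.325] pointing down, gripper open.
Joint ranges: [-2.77, 2.77], [-0.9, 2.22], [0.21, 2.48], [-1.53, 4.67], [0.24, 2.81], [-2.84, 2.84]. Speed limits (rad/s): [2.79, 2.79, 3.14, 3.14, 3.14, 3.14].

INTERFACE

Orientations are given as a unit quaternion [w, x, y, z].
In Python, from rig import readout, imaging, robot gives the robot as it stands. The module is installed in compiled form; this text tells all that it offers.
- The arm moves only by the tool send_rows, never from a script. Its argument "commands" is a list that holds one entry, the list of rows, each a list of 7 numbers: the turn, a rotation vector about the tool's x, y, z in rad, then the shift along the tool's x, y, z in cm, then the opening, from -1 (shut) to 1 (fully open). A call has 1 to 20 rows; each row is the pose to reach, as a shift and turn from the pose commanded when the call began, along the tool's axes at that moment; what a row does not reach only later rows make up. A row lasts 1/8 s, in which the tool goes at most 62.5 mm and 10.7 degrees, less where a joint would pass 70% of its speed; a pose out of reach is approached as far as the arm can. A call with a gripper value outside its range is refused whole. The fingers move at their own pace and stop on an object; the grip force is fixed at half the most. Time passes only in rows, so rows that repeat a pose let the fingers close. It gives the time, the measured TCP pose, the force and the opening at its end, in the units of the state.
- readout.state(): the state, without advancing time (a new reading comes with each control period).
- imaging.grab_frame(name): name is "side" or "top" or "wrist"; returns a dict with "image" (480x640x3 uint8, blue, green, red), "camera_matrix" (3x3 intrinsics, pixels), "eye" and "orientation" of the camera in the world. Camera axes: x right, y down, z forward; pixel columns grow to the right and rows downward; lengths in mm; the calibration is good to about 2 mm. A picture is of the moment at which its call begins. There is no depth.
- robot.job_done(): hands the job in, once; it reports no verdict.
The state is a dict: "time_s": time; "joint_pos": joint angles; "joint_velocities": joint speeds; "joint_torque": joint torques, N m; "position": TCP position; "eef_rot": TCP orientation; "wrist_force": force on the tool from outside, world axes, zero at the start; "torque": the same for the moment, N m; "grip_width": opening from 0.0 (shut) to 1.0 (fully open).
Only numpy, scipy, OpenCV 4.12 (cv2) and the standard library are available. Lean on these libraries where they do the work, as an engineer would, in place of code of your own. Each camera call takes 0.05 s, during which the arm holds its last target.

TASK

Lower the sample cup on the small hand-cranked lift. First swing the holding pawl clear of the ratchet teeth by its upright knob and leave it there; then swing the folded crank handle out until it stands fully up and clicks into its catch, and crank the wheel anticlockwise (as seen facing the wheel) until the platform is all the way down on its rest. Leave the handle standing out and the cup standing upright on the platform, do not disturb the small things lying around, and let go.

Things in the scene. Friction and masses are not known exactly. Their poses are not given: they have to be found in the camera images.
- lift: Fixed hand-cranked lift, 265 deep (x), 212 wide (y), 354 mm high; may stand turned. Origin on the worktop under the wheel centre; x away from the operator, y to his left, z up. A deck sloping 35 degrees up to +x carries the wheel. In the lift's frame: deck point at the wheel axis (0, 0, 0.085); uphill U = (0.819, 0, 0.574), left V = (0, 1, 0), off the deck N = (-0.574, 0, 0.819).
- shelf_edge (a point): Middle of the lower front edge of the lift's fixed top shelf: 212 mm wide, underside 330 mm over the worktop, reaching 130 mm back over the wheel (timer and dish on it), on 16 mm posts at lift x = 0.092, y = -0.072 and 0.110. A hand pointing straight down at the handle hits it when the handle is at the top of its circle; tilted 25 to 45 degrees back (35 is along N) it passes.
- lock_lugs (a point): Midway between the tops of two fixed lugs, 50 mm high off the deck (along N), 72 to 82 mm downhill of the wheel axis, each 8 mm thick with a 15 mm gap between. The heel of the folded handle sits between them and locks the wheel.
- wheel_center (a point): Point on the wheel's axis, on its hub, 21 mm off the deck. Its z axis is the wheel's axis N. Plain aluminium disc of 44 mm radius, top 20 mm off the deck, on a steel ratchet of 58 mm radius (20 teeth, 3 to 11 mm off the deck).
- wheel (a joint): Turn of the wheel, rad: 0 at the start (platform up, a stop), growing anticlockwise seen facing it (about +N) to a stop at 9.425, one and a half turns (platform down). Blocked but for 0.04 rad while the pawl is in the teeth or the handle is swung out less than about 1.05 rad. When free it needs about 2 N at the handle and stays where it is left.
- crank (a joint): Swing of the folding handle, rad: 0 folded flat over the wheel towards its centre, 1.571 standing out along N (stop). Starts at 0 to 0.35. Stiff hinge, about 1 N at the grip, stays where left; beyond 0.6 it must pass a spring catch with up to about 4 N at the grip, then snaps home and is held.
- crank_hinge (a point): Hinge of the handle, 54 mm from the wheel axis, 42 mm off the deck, between two clevis ears on the wheel. At wheel 0 it is straight downhill of the wheel axis and the hinge axis is the lift's y; it goes round with the wheel. The point's x axis points along the handle to its free end, y along the hinge.
- crank_grip (a point): Middle of the grip, on the handle's axis 62 mm from the hinge. Black round sleeve, 16 mm diameter (end 19), from 21 to 98 mm from the hinge, spinning freely on the handle, so fingers can keep their direction while cranking (grip firmly, about 30 N, or it slips out). Folded flat, its axis is 42 mm off the deck, 21 mm over the hub.
- pawl (a joint): Swing of the holding pawl about an axis along N, rad: 0 with its nose in the ratchet teeth (start, up to 0.04), growing anticlockwise as seen facing the deck; out of the teeth beyond 0.2, stop at 0.5 (fully clear). Stays where it is left (about 1 N at the knob).
- pawl_pivot (a point): Pivot of the pawl on the deck, 60 mm downhill and 62 mm left of the wheel axis; the pivot axis is N.
- pawl_knob (a point): Centre of the top of the pawl's upright black knob, left of the wheel: a round pin along N, 12 mm diameter, 42 mm long, top 63 mm off the deck. At pawl 0 it stands 20 mm uphill and 44 mm left of the pivot; going round the pivot it has moved about 24 mm downhill at pawl 0.5.
- platform (a joint): Descent of the platform, m: 0 up, 0.080 down on its rest; geared to the wheel, 80 mm for 9.425 rad.
- platform_top (a point): Middle of the platform's upper face: aluminium plate 74 x 130 mm with a 4 mm rim, behind the posts, 150 mm above the worktop when up and 70 mm when down.
- sample_cup: White specimen cup with white lid, 54 mm in diameter, 66 mm high, standing loose on the platform. Origin at the middle of its underside, z up.
- forceps: Bystander: steel forceps lying on the worktop, 126 mm long (y), 17 mm wide. Origin at the middle of its underside.
- ball_pen: Bystander: white ball pen lying on the worktop, 145 mm long (y), 9 mm high. Origin at the middle of its underside.
- pipette: Bystander: pipette lying on the worktop, 259 mm long (y), 29 mm high. Origin near the middle of its underside.
Mind the look-alikes: they are no part of the job. Leave any turquoise look-alike of the sample_cup alone.

How it is judged:
By the outcome, as a careful person would: the job done as asked, in the order asked, and still so for the second after the job is handed in, with the robot touching nothing.
It also fails if it takes over 69 s, if anything falls off the work surface, if the arm or the gripper's body presses on something with over 40 N, if the wrist force passes 120 N, or if a joint passes its speed limit or range.

## Working session

There is one attempt and no reset: what is moved stays moved. The work goes in short steps, Python scripts to look and compute and a tool call to move; the robot and the scene stay as the last step left them, time stands still between calls to the robot, and variables do not carry over. Pictures are saved under pics/ and viewed, and the job is handed in when it is done.

Besides the shell and the picture viewer there is one more tool, called after "Request:" as name(argument=value, ...), one argument or row to a line, values as JSON. send_rows: Moves the arm, as the interface text tells. Its arguments: {"type":"object","properties":{"commands":{"type":"array"}},"required":["commands"]}

```bash
mkdir -p pics; ls; python3 - <<'E'
from rig import readout, imaging
import cv2
print(readout.state())
for n in ("side","top","wrist"):
    f=imaging.grab_frame(n); cv2.imwrite(f"pics/{n}0.png",f["image"]); print(n,f["camera_matrix"],f["eye"],f["orientation"])
E
```

```text
pics
{'time_s': 0.0, 'joint_pos': array([-1.44101281e+00,  2.87168669e-01,  1.57820851e+00,  5.20763016e-05,
        1.27855101e+00, -1.49994664e-01]), 'joint_velocities': array([ 0.00012243,  0.00024373, -0.00080113, -0.00053643, -0.00132297,
       -0.00012416]), 'joint_torque': array([ 9.33103024e-05, -4.05983198e+01, -2.92623585e+01, -1.02365630e-04,
        5.83448127e-03,  2.83833117e-06]), 'position': array([ 186.35420795, -648.08269519,  229.92809392]), 'eef_rot': array([-1.16745547e-03,  9.90231842e-01,  1.39425735e-01,  3.67248245e-05]), 'wrist_force': array([0.07509754, 0.31547356, 1.29809119]), 'torque': array([-0.03345465, -0.03507456,  0.02182211]), 'grip_width': 0.9997829369017192}
side [[498.10060692   0.         330.19570584]
 [  0.         498.10060692 239.82564274]
 [  0.           0.           1.        ]] [506.12148035 956.19884086 790.06779509] [ 0.01353305 -0.02595068  0.88725095 -0.46035766]
top [[435.13739708   0.         320.55106214]
 [  0.         435.13739708 241.71916907]
 [  0.           0.           1.        ]] [ 433.0565166   125.28843756 1144.08132592] [ 0.05131788 -0.70199789  0.70770093 -0.06103139]
wrist [[404.8653872    0.         318.95419363]
 [  0.         404.8653872  242.11370343]
 [  0.           0.           1.        ]] [ 256.83444291 -628.81409747  372.23077758] [ 0.11328186  0.79042225 -0.59576027 -0.08642671]
```

View pics/side0.png

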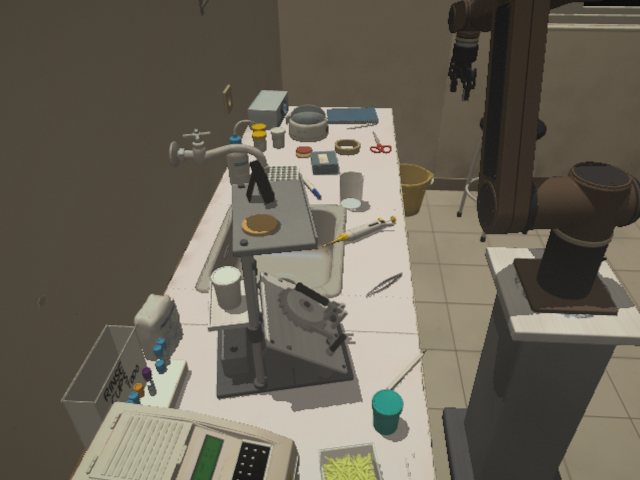

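View pics/top0.png

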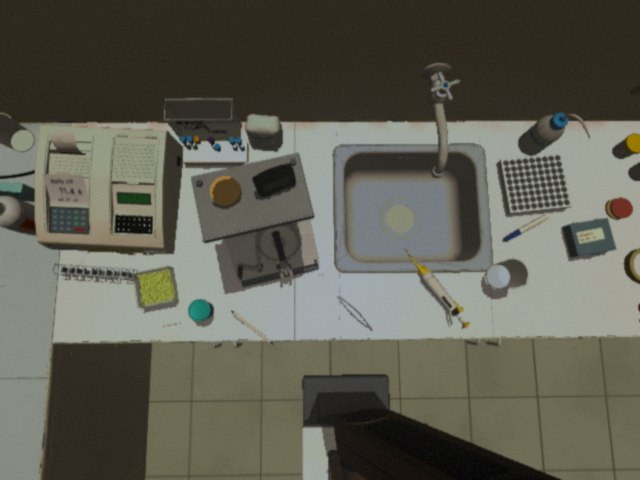

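View pics/wrist0.png

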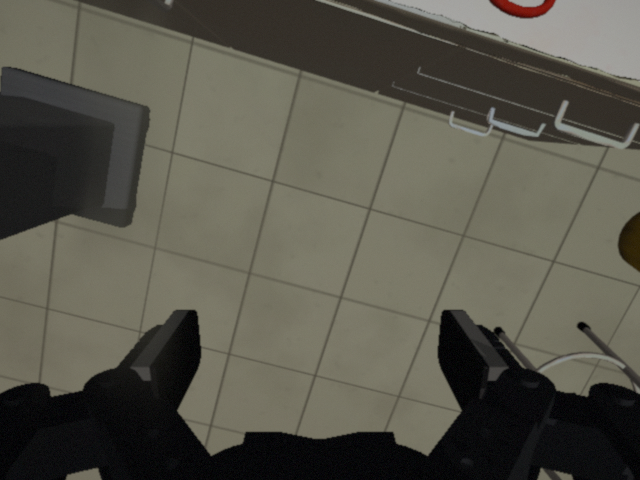

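Top view: lift near (265,240), shelf (250,195), wheel around (280,245), and the turquoise look-alike at (200,311). Side view: white cup at (228,287) on the platform, lift base (285,350). Next, enlarged crops.

```bash
cat > h.py <<'E'
import numpy as np, cv2
from scipy.spatial.transform import Rotation as R
from rig import readout, imaging
def q2R(q): return R.from_quat([q[1],q[2],q[3],q[0]]).as_matrix()
def grab(n,save=None):
    f=imaging.grab_frame(n); f["K"]=f["camera_matrix"]; f["R"]=q2R(f["orientation"]); f["e"]=np.array(f["eye"])
    if save: cv2.imwrite("pics/"+save,f["image"])
    return f
def proj(f,p):
    c=f["R"].T@(np.asarray(p,float)-f["e"]); u=f["K"]@c; return u[:2]/u[2]
def ray(f,px):
    d=f["R"]@np.linalg.solve(f["K"],[px[0],px[1],1.]); return f["e"],d/np.linalg.norm(d)
def atz(f,px,z):
    e,d=ray(f,px); return e+d*(z-e[2])/d[2]
def tri(obs):
    A=np.zeros((3,3));b=np.zeros(3)
    for f,px in obs:
        e,d=ray(f,px); P=np.eye(3)-np.outer(d,d); A+=P; b+=P@e
    return np.linalg.solve(A,b)
def crop(im,x0,y0,x1,y1,s,name):
    cv2.imwrite("pics/"+name,cv2.convertScaleAbs(cv2.resize(im[y0:y1,x0:x1],None,fx=s,fy=s,interpolation=cv2.INTER_CUBIC),alpha=1.5,beta=15))
E
python3 - <<'E'
from h import *
f=grab("side");g=grab("top")
crop(f["image"],190,170,370,400,2.6,"s1.png"); crop(g["image"],180,140,330,300,3.7,"t1.png")
E
```

```text
(no output)
```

View pics/s1.png

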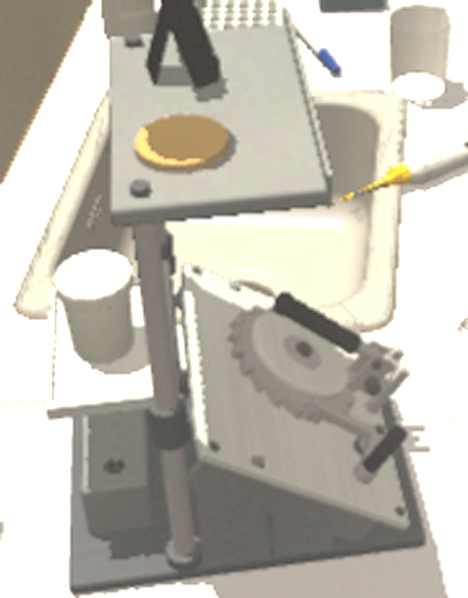

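View pics/t1.png

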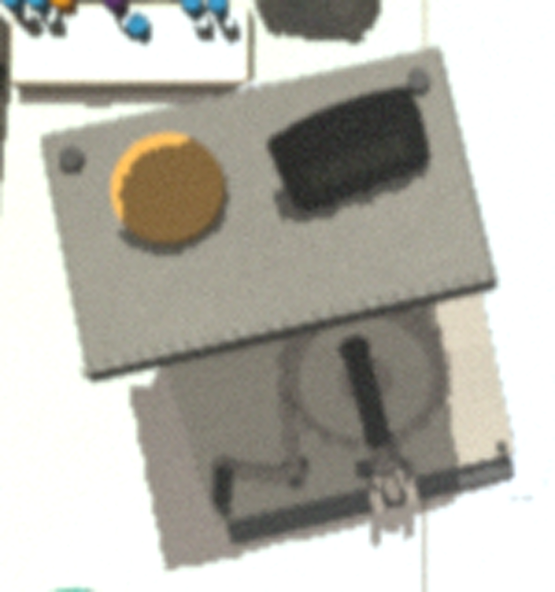

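```bash
cat > fit.py <<'E'
from h import *
from scipy.optimize import least_squares
U=np.array([.819152,0,.573576]);V=np.array([0,1.,0]);N=np.array([-.573576,0,.819152]);D=np.array([0,0,85.])
def L(u,v,n): return D+u*U+v*V+n*N
def toW(p,x): 
    c,s=np.cos(p[2]),np.sin(p[2]); return np.array([p[0]+c*x[0]-s*x[1],p[1]+s*x[0]+c*x[1],x[2]])
E
python3 - <<'E'
from fit import *
f=grab("side");g=grab("top")
S=lambda x,y:(190+x/2.6,170+y/2.6)
T=lambda x,y:(180+x/3.7,140+y/3.7)
hub=L(0,0,21);knob=L(-40,106,63)
obs=[(f,S(305,349),hub),(g,T(378,380),hub),(f,S(397,436),knob),(g,T(222,505),knob)]
# lugs top midpoint? grip
r=lambda p:np.concatenate([proj(c,toW(p,x))-u for c,u,x in obs])
s=least_squares(r,[500,250,.22]);print(s.x,np.degrees(s.x[2]),s.fun)
for a,b in((S(305,349),T(378,380)),(S(397,436),T(222,505))): print(tri([(f,a),(g,b)]))
p=s.x
# predicted overlays
im=f["image"].copy();it=g["image"].copy()
for x in [hub,knob,L(-40,106,21),L(-54,0,42),L(44,0,42),L(-33,0,42),L(-77,11,50),L(-77,-11,50),np.array([92,-72,330]),np.array([92,110,330]),L(-60,62,10)]:
    for c,i in((f,im),(g,it)):
        u=proj(c,toW(p,x));cv2.circle(i,tuple(int(round(k)) for k in u),1,(0,0,255),-1)
crop(im,190,170,370,400,2.6,"s2.png"); crop(it,180,140,330,300,3.7,"t2.png")
E
```

```text
[6.07611158e+02 2.10856399e+02 1.81923326e-01] 10.423438769060164 [ 0.37609516 -0.46079518 -2.29194229  1.08195508  0.33823568 -2.47175049
 -0.49118211 -1.77947218]
[598.22436066 203.59464289  96.40279321]
[519.11783557 302.50247379 106.71544718]
```

View pics/s2.png

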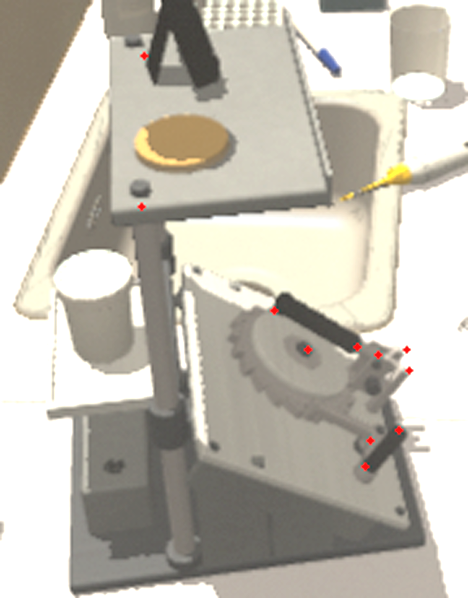

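View pics/t2.png

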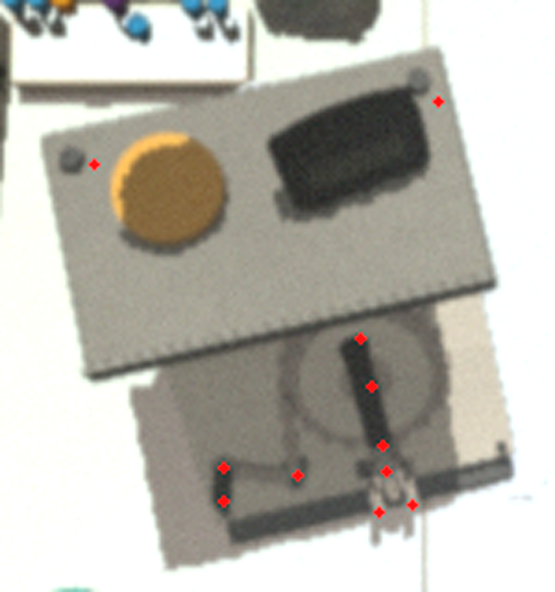

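```bash
python3 - <<'E'
from fit import *
f=grab("side");g=grab("top")
S=lambda x,y:(190+x/2.6,170+y/2.6)
T=lambda x,y:(180+x/3.7,140+y/3.7)
hub=L(0,0,21);knob=L(-40,106,63)
b1=np.array([92,110,344.]);b2=np.array([92,-72,344.])
print('bolts',tri([(f,S(140,187)),(g,T(70,159))]),tri([(f,S(133,42)),(g,T(419,82))]))
obs=[(f,S(305,349),hub),(f,S(399,432),knob),(g,T(222,507),knob),(f,S(140,187),b1),(g,T(70,159),b1),(f,S(133,42),b2),(g,T(419,82),b2),
 (f,S(371,442),L(-60,62,15)),(g,T(297,470),L(-60,62,15))]
r=lambda p:np.concatenate([proj(c,toW(p,x))-u for c,u,x in obs])
s=least_squares(r,[500,250,.22],loss='soft_l1');p=s.x;print(p,np.degrees(p[2]));print(np.round(r(p).reshape(-1,2),1))
np.save("pose.npy",p)
im=f["image"].copy();it=g["image"].copy()
th=np.linspace(0,2*np.pi,24)
for x in [hub,knob,L(-40,106,21),L(-54,0,42),L(44,0,42),L(-33,0,42),L(-77,11.5,50),L(-77,-11.5,50),b1,b2,L(-60,62,10)]+[L(44*np.cos(t),44*np.sin(t),20) for t in th]:
    for c,i in((f,im),(g,it)):
        u=proj(c,toW(p,x));cv2.circle(i,tuple(int(round(k)) for k in u),0,(0,0,255),-1)
crop(im,190,170,370,400,2.6,"s3.png"); crop(it,180,140,330,300,3.7,"t3.png")
E
```

```text
bolts [674.7562315  342.34017677 347.63700635] [715.87136357 164.56571496 345.12915101]
[6.10232499e+02 2.14248308e+02 2.22495610e-01] 12.748059409013056
[[-1.1  0.5]
 [ 0.1 -1. ]
 [-0.4 -1.9]
 [-0.3  1.7]
 [ 0.8  0.1]
 [ 0.1  0.5]
 [ 0.2  0.2]
 [ 0.9 -2.1]
 [-0.7  1.4]]
```

View pics/s3.png

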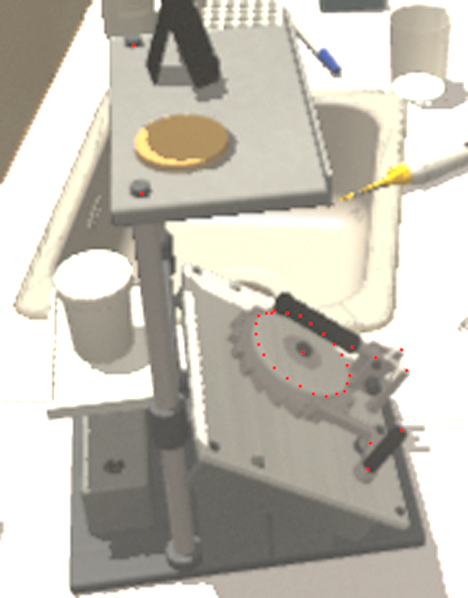

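View pics/t3.png

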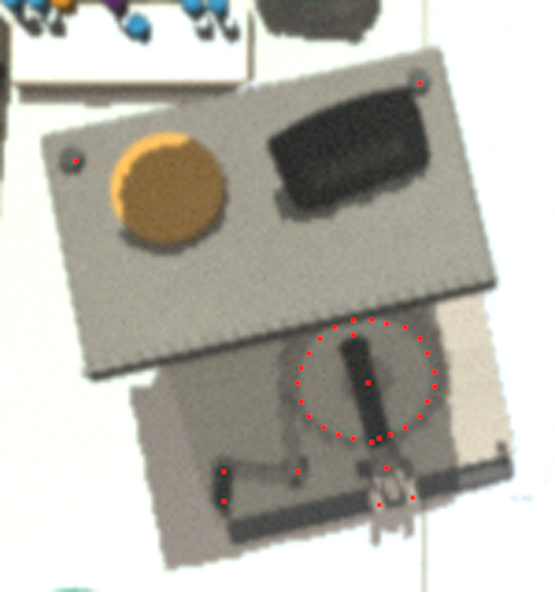

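```bash
cat > mv.py <<'E'
from fit import *
import json
pose=np.load("pose.npy")
def Rl(tilt=0,quarter=0):
    """tool x=U,y=-V,z=-N in lift, optional extra tilt (rad about lift +y... positive = more horizontal)"""
    c,s=np.cos(pose[2]),np.sin(pose[2]); Z=np.array([[c,-s,0],[s,c,0],[0,0,1]])
    M=np.column_stack([U,-V,-N])
    return Z@R.from_rotvec([0,-tilt,0]).as_matrix()@M@R.from_rotvec([0,0,quarter]).as_matrix()
def W(u,v,n): return toW(pose,L(u,v,n))
def cmd():
    d=json.load(open("cmd.json")); return np.array(d["p"]),np.array(d["R"])
def rows(tg,grip,save=False):
    p0,R0=cmd(); out=[]
    for p,M in tg:
        out.append(np.round(list(R.from_matrix(R0.T@M).as_rotvec())+list(R0.T@(p-p0)/10),3).tolist()+[grip])
    for o in out: print(o)
    return out
def applied(row):
    "record the last row actually sent"
    p0,R0=cmd(); p=p0+R0@np.array(row[3:6])*10; M=R0@R.from_rotvec(row[:3]).as_matrix()
    json.dump(dict(p=p.tolist(),R=M.tolist()),open("cmd.json","w"))
def chk():
    s=readout.state(); p,M=cmd(); m=q2R(s["eef_rot"]); print("t",s["time_s"],"pos",s["position"].round(1),"cmd",p.round(1),"err tool",(M.T@(s["position"]-p)).round(1),"rot",np.degrees(R.from_matrix(M.T@m).as_rotvec()).round(2),"F",s["wrist_force"].round(1),"g",round(s["grip_width"],3),"q",s["joint_pos"].round(2))
    q=s["position"]; c,sn=np.cos(pose[2]),np.sin(pose[2]); d=np.array([c*(q[0]-pose[0])+sn*(q[1]-pose[1]),-sn*(q[0]-pose[0])+c*(q[1]-pose[1]),q[2]])-D
    print("TCP u,v,n",(d@U).round(1),(d@V).round(1),(d@N).round(1)); return s
E
python3 - <<'E'
from mv import *
s=readout.state()
json.dump(dict(p=[186.435,-648.728,231.325],R=R.from_euler('xyz',[np.pi,0,2*np.arctan2(.139426,.990232)]).as_matrix().tolist()),open("cmd.json","w"))
chk()
f=grab("side");g=grab("top")
S=lambda x,y:(190+x/2.6,170+y/2.6)
T=lambda x,y:(180+x/3.7,140+y/3.7)
for a,b in ((S(329,200),T(92,372)),(S(290,25),T(495,282))):
    q=tri([(f,a),(g,b)]);c,sn=np.cos(pose[2]),np.sin(pose[2]);print(q,c*(q[0]-pose[0])+sn*(q[1]-pose[1]),-sn*(q[0]-pose[0])+c*(q[1]-pose[1]))
rows([(np.array([480,-250,350]),cmd()[1]),(W(0,10,250),Rl())],1)
E
```

```text
t 0.45 pos [ 186.5 -648.7  231.2] cmd [ 186.4 -648.7  231.3] err tool [ 0.  -0.   0.1] rot [ 0.01 -0.   -0.  ] F [-0.6  0.7 -0.5] g 0.999 q [-1.44  0.29  1.58 -0.    1.28 -0.15]
TCP u,v,n -410.7 -748.1 466.1
[565.35907214 330.79207972 334.71138493] -18.050225777082918 123.57291177766321
[609.79831626 125.94886522 341.43663769] -19.908023227164485 -86.02703462584674
[0.0, 0.0, 0.0, 39.225, -30.216, -11.868, 1]
[-0.017, 0.611, 0.055, 50.303, -73.059, -5.846, 1]
```

Request:
send_rows(
  commands=[
    [[0,0,0,10,-7,-11,1],[0,0,0,39,-30,-12,1],[0,0,0,39,-30,-12,1],[0,0,0,39,-30,-12,1],[0,0,0,39,-30,-12,1],[0,0,0,39,-30,-12,1],[0,0,0,39,-30,-12,1],[0,0,0,39,-30,-12,1],[0,0,0,39,-30,-12,1],[-0.017,0.611,0.055,50.3,-73.0,-5.8,1],[-0.017,0.611,0.055,50.3,-73.0,-5.8,1],[-0.017,0.611,0.055,50.3,-73.0,-5.8,1],[-0.017,0.611,0.055,50.3,-73.0,-5.8,1],[-0.017,0.611,0.055,50.3,-73.0,-5.8,1],[-0.017,0.611,0.055,50.3,-73.0,-5.8,1],[-0.017,0.611,0.055,50.3,-73.0,-5.8,1],[-0.017,0.611,0.055,50.3,-73.0,-5.8,1],[-0.017,0.611,0.055,50.3,-73.0,-5.8,1]],
  ],
)

```text
time_s: 2.8
position: [467.8, 192.6, 288.8]
eef_rot: [-0.034, 0.948, 0.107, 0.298]
wrist_force: [-0.1, -0.5, 0.5]
grip_width: 0.999
```

```bash
python3 - <<'E'
from mv import *
applied([-0.017,0.611,0.055,50.3,-73.0,-5.8,1]); chk()
w=grab("wrist","w1.png")
E
```

```text
t 2.8 pos [467.8 192.6 288.8] cmd [468.3 191.8 289.3] err tool [-0.6 -0.9  0.3] rot [ 0.05 -0.07 -0.14] F [-0.1 -0.5  0.5] g 0.999 q [ 0.18 -0.48  2.26  0.04  0.75  1.5 ]
TCP u,v,n -0.8 10.3 249.3
```

View pics/w1.png

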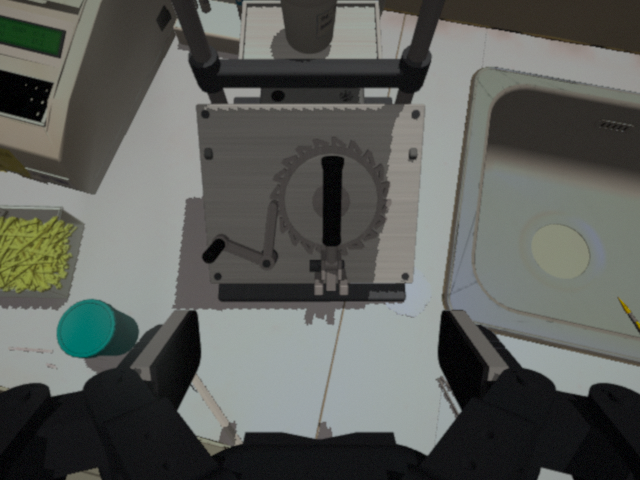

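Wrist view: the deck is seen square on, with the knob at (213,249), handle sleeve (333,160)–(331,243), lugs (330,287) and wheel centre about (332,202). I use this to refine the lift pose.

```bash
python3 - <<'E'
from mv import *
w=grab("wrist")
def ov(p,n):
    im=cv2.resize(w["image"],None,fx=2,fy=2,interpolation=cv2.INTER_CUBIC)
    pts=[L(0,0,21),L(-40,106,63),L(-40,106,21),L(-54,0,42),L(44,0,42),L(-33,0,42),L(-77,11.5,50),L(-77,-11.5,50),L(-60,62,15)]+[L(44*np.cos(t),44*np.sin(t),20) for t in np.linspace(0,6.28,24)]+[L(58*np.cos(t),58*np.sin(t),11) for t in np.linspace(0,6.28,24)]
    for x in pts:
        u=proj(w,toW(p,x))*2;cv2.circle(im,tuple(int(round(k)) for k in u),1,(0,0,255),-1)
    c=im[260:620,360:860];cv2.imwrite("pics/"+n,cv2.convertScaleAbs(cv2.resize(c,None,fx=1.5,fy=1.5),alpha=1.3))
ov(pose,"w2.png")
print(w["e"],w["R"])
E
```

```text
[447.28353025 186.30069665 446.70077544] [[ 2.20728940e-01 -9.24440749e-01  3.10946998e-01]
 [-9.75334910e-01 -2.09453079e-01  6.96507133e-02]
 [ 7.40848512e-04 -3.18651391e-01 -9.47871691e-01]]
```

View pics/w2.png

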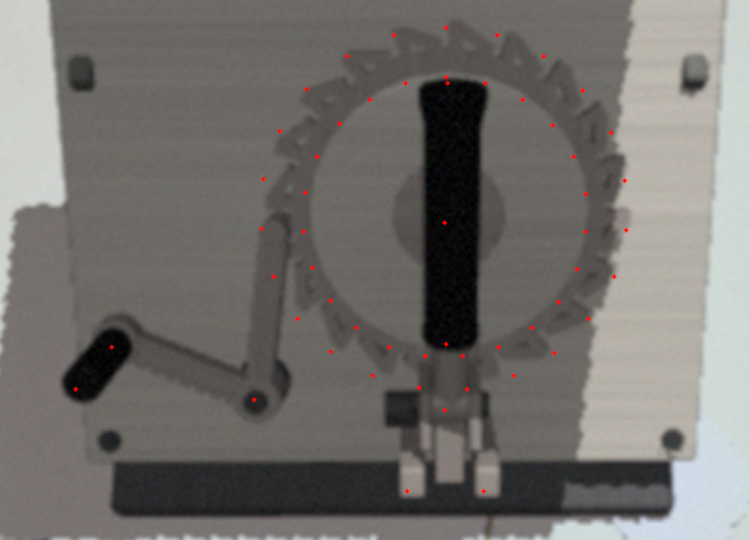

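```bash
python3 - <<'E'
from mv import *
c,s=np.cos(pose[2]),np.sin(pose[2])
p=pose.copy(); p[0]+=c*0.8+s*1.2; p[1]+=s*.8-c*1.2; np.save("pose.npy",p)
f=grab("side")
crop(f["image"],270,260,370,370,6,"s4.png")
for a in (0,.1,.2,.3,.35):
    print(a,[((proj(f,toW(p,L(-54+r*np.cos(a),0,42+r*np.sin(a))))-[270,260])*6).round(0) for r in (21,98)])
print((proj(f,toW(p,L(0,0,21)))-[270,260])*6)
E
```

```text
0 [array([329., 257.]), array([138., 178.])]
0.1 [array([333., 253.]), array([156., 158.])]
0.2 [array([337., 249.]), array([175., 139.])]
0.3 [array([341., 246.]), array([197., 122.])]
0.35 [array([344., 244.]), array([209., 114.])]
[214.45430761 266.03973636]
```

View pics/s4.png

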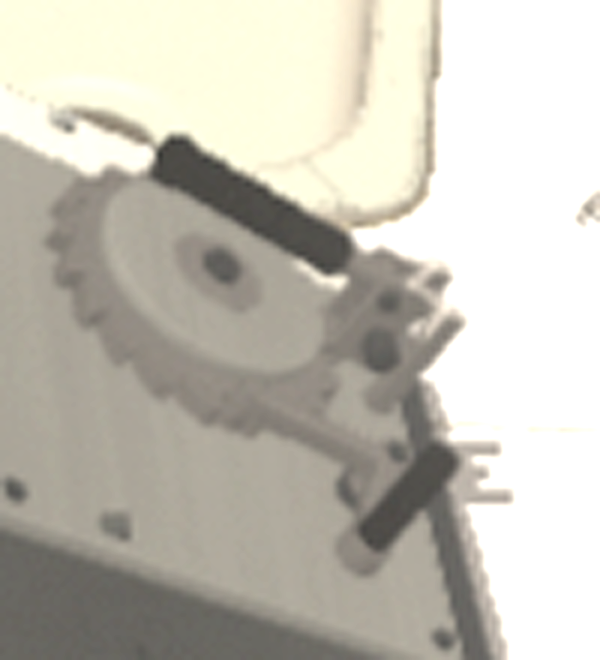

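```bash
python3 - <<'E'
from mv import *
pose=np.load("pose.npy")
rows([(W(-8,107,110),Rl(0,np.pi))],-1)
E
```

```text
[0.0, -0.001, -3.141, -0.71, -9.631, 14.013, -1]
```

Request:
send_rows(
  commands=[
    [[0,0,-0.18,0,-3,3,-1],[0,0,-0.36,-0.7,-6,6,-1],[0,0,-0.54,-0.7,-9.6,9,-1],[0,0,-0.72,-0.7,-9.6,10,-1],[0,0,-0.9,-0.7,-9.6,10,-1],[0,0,-1.08,-0.7,-9.6,10,-1],[0,0,-1.26,-0.7,-9.6,10,-1],[0,0,-1.44,-0.7,-9.6,10,-1],[0,0,-1.62,-0.7,-9.6,10,-1],[0,0,-1.8,-0.7,-9.6,10,-1],[0,0,-1.98,-0.7,-9.6,10,-1],[0,0,-2.16,-0.7,-9.6,10,-1],[0,0,-2.34,-0.7,-9.6,10,-1],[0,0,-2.52,-0.7,-9.6,10,-1],[0,0,-2.7,-0.7,-9.6,11,-1],[0,0,-2.88,-0.7,-9.6,12,-1],[0,0,-3.06,-0.7,-9.6,13,-1],[0,0,-3.141,-0.7,-9.6,14,-1],[0,0,-3.141,-0.7,-9.6,14,-1]],
  ],
)

```text
time_s: 5.32
position: [520.6, 300.0, 170.1]
eef_rot: [0.298, -0.104, 0.948, 0.033]
wrist_force: [0.4, 0.2, 0.6]
grip_width: -0.003
```

```bash
python3 - <<'E'
from mv import *
applied([0,0,-3.141,-.7,-9.6,14,-1]); chk()
w=grab("wrist","w3.png")
print(proj(w,W(-40,106,63)))
rows([(W(-8,107,38),Rl(0,np.pi)),(W(-46,108,38),Rl(0,np.pi))],-1)
E
```

```text
t 5.325 pos [520.6 300.  170.1] cmd [519.8 301.9 170.7] err tool [ 0.1 -2.1  0.7] rot [0.13 0.07 0.2 ] F [0.4 0.2 0.6] g -0.003 q [ 0.4  -0.06  2.16 -0.23  0.45 -1.21]
TCP u,v,n -8.0 104.6 109.5
[323.32480705 208.76979918]
[0.001, 0.0, -0.0, 0.012, 0.027, 7.213, -1]
[0.001, 0.0, -0.0, 3.812, 0.125, 7.212, -1]
```

View pics/w3.png

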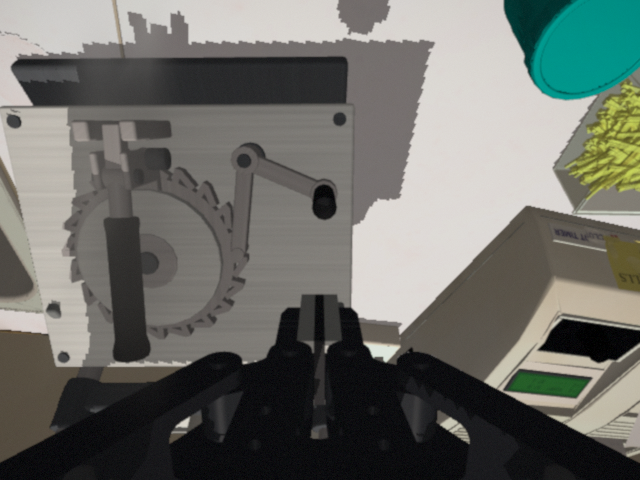

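Request:
send_rows(
  commands=[
    [[0,0,0,0,0,4,-1],[0,0,0,0,0,7.2,-1],[0,0,0,0,0,7.2,-1],[0,0,0,0.6,0,7.2,-1],[0,0,0,1.2,0,7.2,-1],[0,0,0,1.7,0,7.2,-1],[0,0,0,2.2,0.1,7.2,-1],[0,0,0,2.7,0.1,7.2,-1],[0,0,0,3.2,0.2,7.2,-1],[0,0,0,3.6,0.2,7.2,-1],[0,0,0,3.9,0.2,7.2,-1],[0,0,0,3.9,0.2,7.2,-1]],
  ],
)

```text
time_s: 6.88
position: [528.6, 306.1, 89.5]
eef_rot: [0.299, -0.106, 0.948, 0.034]
wrist_force: [1.8, 0.7, -0.7]
grip_width: -0.0
```

```bash
python3 - <<'E'
from mv import *
applied([0,0,0,3.9,.2,7.2,-1]); chk()
w=grab("wrist","w4.png");f=grab("side");crop(f["image"],270,260,370,370,5,"s5.png")
print(proj(w,W(-63.5,110,63)))
E
```

```text
t 6.875 pos [528.6 306.1  89.5] cmd [528.5 306.   89.3] err tool [-0.2  0.  -0. ] rot [-0.01 -0.03  0.  ] F [ 1.8  0.7 -0.7] g -0.0 q [ 0.4   0.1   2.18 -0.38  0.28 -1.06]
TCP u,v,n -46.7 108.8 38.1
[325.1036598  302.94164497]
```

View pics/w4.png

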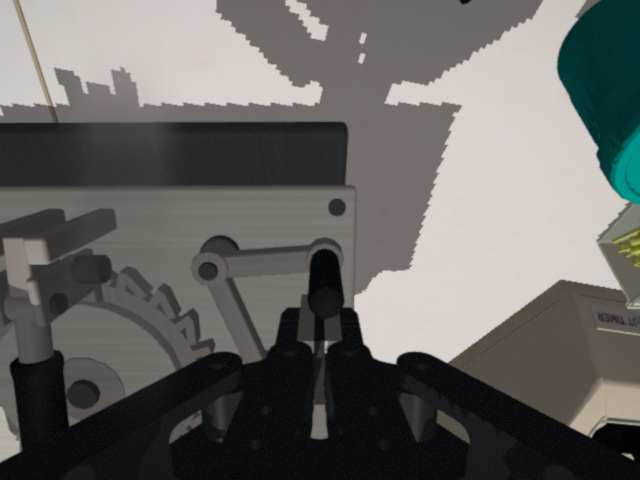

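View pics/s5.png

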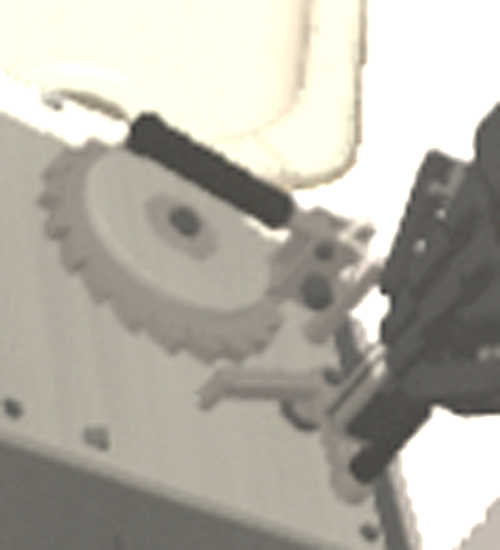

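Pawl knob now at (325,303), exactly where pawl = 0.5 predicts, and the pawl nose is clear of the teeth. Back off and go to the handle.

```bash
cat >> mv.py <<'E'
def G(u,v,n,tilt,q=np.pi):
    M=Rl(tilt,q); return W(u,v,n)+19*M[:,2],M
E
python3 - <<'E'
from mv import *
rows([(W(-30,108,38),Rl(0,np.pi)),(W(-30,108,120),Rl(0,np.pi)),G(10.5,0,110,-.15),G(10.5,0,52,-.15)],0.2)
E
```

```text
[0.001, 0.0, -0.0, -1.688, -0.074, 0.013, 0.2]
[0.001, 0.0, -0.0, -1.69, -0.069, -8.187, 0.2]
[0.001, 0.15, -0.0, -5.459, -10.87, -5.314, 0.2]
[0.001, 0.15, -0.0, -5.457, -10.873, 0.486, 0.2]
```

Request:
send_rows(
  commands=[
    [[0,0,0,-1,0,-0.5,-1],[0,0,0,-1.7,0,-6,-1],[0,0,0,-1.7,0,-8,0],[0,0.15,0,-5.4,-5,-7,0.2],[0,0.15,0,-5.4,-10.9,-5.3,0.2],[0,0.15,0,-5.4,-10.9,-5.3,0.2],[0,0.15,0,-5.4,-10.9,-5.3,0.2]],
  ],
)

```text
time_s: 7.85
position: [565.8, 202.4, 163.5]
eef_rot: [0.227, -0.108, 0.968, 0.026]
wrist_force: [-0.1, 0.5, 0.2]
grip_width: 0.601
```

```bash
python3 - <<'E'
from mv import *
applied([0,.15,0,-5.4,-10.9,-5.3,.2]); chk()
w=grab("wrist","w5.png")
print([proj(w,W(-54+r*np.cos(.12),0,42+r*np.sin(.12))).round() for r in (21,65,98)])
rows([G(10.5,0,52,-.15)],0.2)
E
```

```text
t 7.85 pos [565.8 202.4 163.5] cmd [566.  202.7 163.7] err tool [ 0.3 -0.3  0. ] rot [-0.    0.06  0.06] F [-0.1  0.5  0.2] g 0.601 q [ 0.16 -0.02  2.1   0.05  0.6  -1.66]
TCP u,v,n 6.8 -0.6 91.1
[array([321., 205.]), array([322., 296.]), array([322., 363.])]
[0.001, 0.0, -0.0, -0.921, 0.027, 5.712, 0.2]
```

View pics/w5.png

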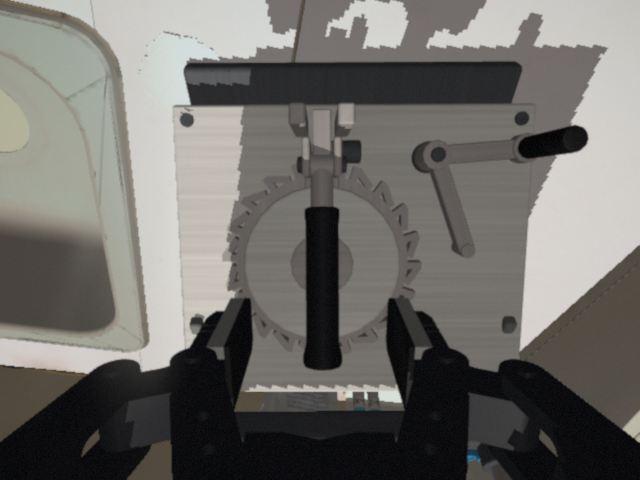

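Sleeve lies centred between the pads ((322,207)–(322,367)). Descend and close.

Request:
send_rows(
  commands=[
    [[0,0,0,-0.9,0,3,0.2],[0,0,0,-0.9,0,5.7,0.2],[0,0,0,-0.9,0,5.7,0.2],[0,0,0,-0.9,0,5.7,-1],[0,0,0,-0.9,0,5.7,-1],[0,0,0,-0.9,0,5.7,-1],[0,0,0,-0.9,0,5.7,-1],[0,0,0,-0.9,0,5.7,-1]],
  ],
)

```text
time_s: 8.9
position: [599.2, 210.8, 117.8]
eef_rot: [0.228, -0.108, 0.967, 0.026]
wrist_force: [-0.2, 5.3, 3.9]
grip_width: 0.165
```

```bash
python3 - <<'E'
from mv import *
applied([0,0,0,-.9,0,5.7,-1]); chk()
# arc
for tilt_end in (0.0,):
  tg=[]
  for i,a in enumerate(np.linspace(.12,1.60,19)[1:]):
    t=-.15+(.1+.15)*min(1,(i+1)/18)
    r=65.5
    tg.append(G(-54+r*np.cos(a)+0.5,0,42+r*np.sin(a)+2*np.cos(a),t))
  rows(tg,-1)
f=grab("side");crop(f["image"],270,240,370,370,4.5,"s6.png")
E
```

```text
t 8.9 pos [599.2 210.8 117.8] cmd [598.6 210.1 116.6] err tool [-1.1  0.5 -0.8] rot [-0.04 -0.13  0.04] F [-0.2  5.3  3.9] g 0.165 q [ 0.17  0.12  2.05  0.05  0.51 -1.66]
TCP u,v,n 8.7 0.2 34.0
[0.001, -0.014, -0.0, 0.012, 0.027, -0.496, -1]
[0.001, -0.027, -0.0, 0.192, 0.027, -0.99, -1]
[0.001, -0.041, -0.0, 0.411, 0.028, -1.465, -1]
[0.001, -0.055, -0.0, 0.668, 0.028, -1.916, -1]
[0.001, -0.069, -0.0, 0.962, 0.028, -2.342, -1]
[0.001, -0.083, -0.0, 1.29, 0.028, -2.739, -1]
[0.001, -0.097, -0.0, 1.65, 0.028, -3.105, -1]
[0.001, -0.111, -0.0, 2.04, 0.029, -3.438, -1]
[0.001, -0.125, -0.0, 2.455, 0.029, -3.734, -1]
[0.001, -0.139, -0.0, 2.895, 0.029, -3.992, -1]
[0.001, -0.152, -0.0, 3.354, 0.029, -4.211, -1]
[0.001, -0.166, -0.0, 3.831, 0.029, -4.388, -1]
[0.001, -0.18, -0.0, 4.321, 0.029, -4.523, -1]
[0.001, -0.194, -0.0, 4.821, 0.029, -4.615, -1]
[0.001, -0.208, -0.0, 5.328, 0.029, -4.663, -1]
[0.001, -0.222, -0.0, 5.838, 0.029, -4.667, -1]
[0.001, -0.236, -0.0, 6.348, 0.029, -4.627, -1]
[0.001, -0.25, -0.0, 6.853, 0.028, -4.543, -1]
```

View pics/s6.png

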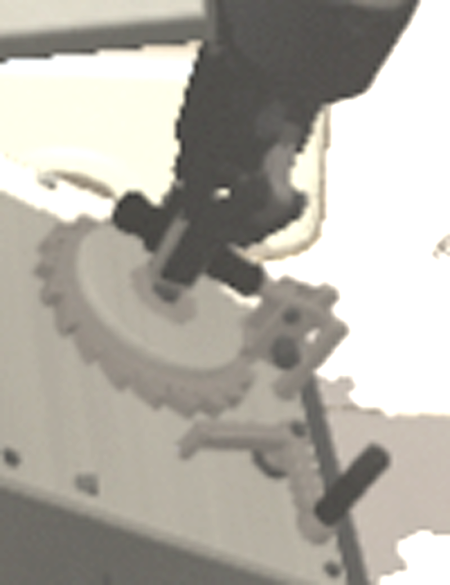

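Request:
send_rows(
  commands=[
    [[0,-0.01,0,0,0,-0.5,-1],[0,-0.03,0,0.2,0,-1.0,-1],[0,-0.04,0,0.4,0,-1.5,-1],[0,-0.055,0,0.7,0,-1.9,-1],[0,-0.07,0,0.95,0,-2.35,-1],[0,-0.08,0,1.3,0,-2.75,-1],[0,-0.1,0,1.65,0,-3.1,-1],[0,-0.11,0,2.05,0,-3.45,-1]],
  ],
)

```text
time_s: 9.95
position: [563.8, 202.3, 135.2]
eef_rot: [0.278, -0.107, 0.954, 0.031]
wrist_force: [3.7, 3.6, -10.4]
grip_width: 0.163
```

```bash
python3 - <<'E'
from mv import *
applied([0,-.11,0,2.05,0,-3.45,-1]); chk()
f=grab("side");crop(f["image"],270,220,370,350,4.5,"s7.png")
E
```

```text
t 9.95 pos [563.8 202.3 135.2] cmd [565.8 202.7 138.4] err tool [3.4 0.1 1.6] rot [-0.    0.26 -0.03] F [  3.7   3.6 -10.4] g 0.163 q [ 0.16 -0.02  2.18  0.08  0.41 -1.7 ]
TCP u,v,n -11.1 -0.2 69.1
```

View pics/s7.png

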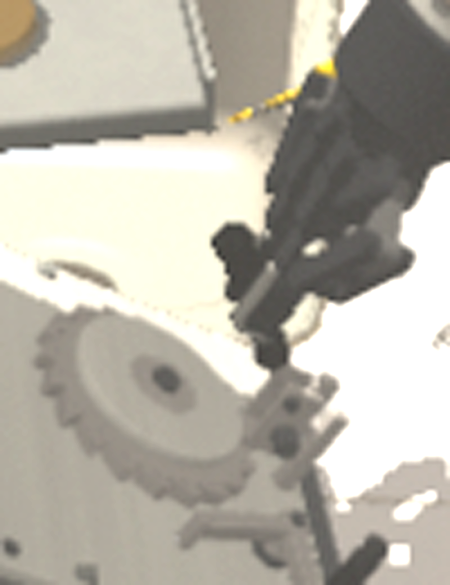

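```bash
python3 - <<'E'
from mv import *
tg=[]
for i,a in enumerate(np.linspace(.86,1.62,11)):
    tg.append(G(-54+65.5*np.cos(a)+.5,0,42+65.5*np.sin(a)+1,-.04+.12*(i+1)/11))
rows(tg,-1)
E
```

```text
[0.001, -0.011, -0.0, 0.378, 0.029, -0.296, -1]
[0.001, -0.022, -0.0, 0.759, 0.029, -0.591, -1]
[0.001, -0.032, -0.0, 1.161, 0.029, -0.855, -1]
[0.001, -0.043, -0.0, 1.581, 0.029, -1.086, -1]
[0.001, -0.054, -0.0, 2.018, 0.029, -1.283, -1]
[0.001, -0.065, -0.0, 2.468, 0.029, -1.445, -1]
[0.001, -0.076, -0.0, 2.929, 0.029, -1.571, -1]
[0.001, -0.087, -0.0, 3.398, 0.029, -1.66, -1]
[0.001, -0.098, -0.0, 3.873, 0.029, -1.712, -1]
[0.001, -0.109, -0.0, 4.35, 0.029, -1.727, -1]
[0.001, -0.12, -0.0, 4.826, 0.028, -1.704, -1]
```

```bash
python3 - <<'E'
from mv import *
tg=[]
for i,a in enumerate(np.linspace(.86,1.62,11)):
    tg.append(G(-54+65.5*np.cos(a)+.5,0,42+65.5*np.sin(a)+1,-.04))
rows(tg,-1)
E
```

```text
[0.001, 0.0, -0.0, 0.399, 0.029, -0.296, -1]
[0.001, 0.0, -0.0, 0.8, 0.029, -0.59, -1]
[0.001, 0.0, -0.0, 1.223, 0.029, -0.854, -1]
[0.001, 0.0, -0.0, 1.664, 0.029, -1.084, -1]
[0.001, 0.0, -0.0, 2.121, 0.029, -1.28, -1]
[0.001, 0.0, -0.0, 2.592, 0.029, -1.441, -1]
[0.001, 0.0, -0.0, 3.074, 0.029, -1.565, -1]
[0.001, 0.0, -0.0, 3.564, 0.029, -1.653, -1]
[0.001, 0.0, -0.0, 4.059, 0.029, -1.703, -1]
[0.001, 0.0, -0.0, 4.557, 0.028, -1.716, -1]
[0.001, 0.0, -0.0, 5.054, 0.028, -1.691, -1]
```

Request:
send_rows(
  commands=[
    [[0,0,0,0.4,0,-0.3,-1],[0,0,0,0.8,0,-0.6,-1],[0,0,0,1.2,0,-0.85,-1],[0,0,0,1.65,0,-1.1,-1],[0,0,0,2.1,0,-1.3,-1],[0,0,0,2.6,0,-1.45,-1],[0,0,0,3.1,0,-1.55,-1],[0,0,0,3.55,0,-1.65,-1],[0,0,0,4.05,0,-1.7,-1],[0,0,0,4.55,0,-1.7,-1],[0,0,0,4.9,0,-1.7,-1],[0,0,0,4.9,0,-1.7,-1]],
  ],
)

```text
time_s: 11.5
position: [515.9, 190.7, 124.9]
eef_rot: [0.279, -0.107, 0.954, 0.031]
wrist_force: [-0.2, 1.0, -0.0]
grip_width: -0.0
```

```bash
python3 - <<'E'
from mv import *
applied([0,0,0,4.9,0,-1.7,-1]); chk()
f=grab("side");crop(f["image"],270,220,390,350,4.5,"s8.png");grab("wrist","w8.png")
E
```

```text
t 11.5 pos [515.9 190.7 124.9] cmd [516.6 191.5 126.2] err tool [ 1.4 -0.7  0.6] rot [ 0.06  0.16 -0.04] F [-0.2  1.  -0. ] g -0.0 q [ 0.15 -0.12  2.3   0.1   0.39 -1.72]
TCP u,v,n -57.4 -1.0 88.9
```

View pics/s8.png

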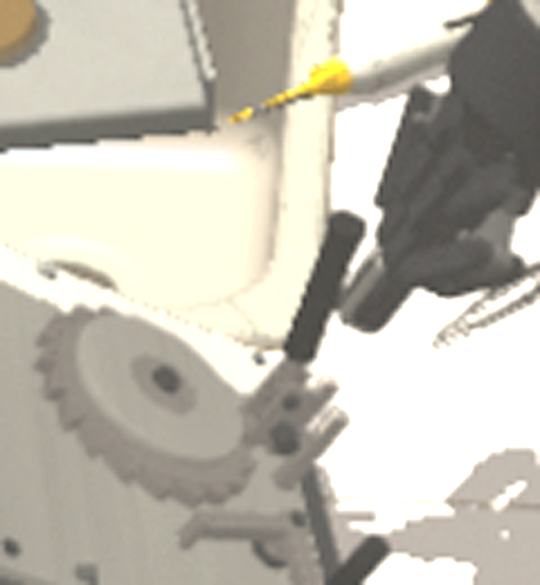

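View pics/w8.png

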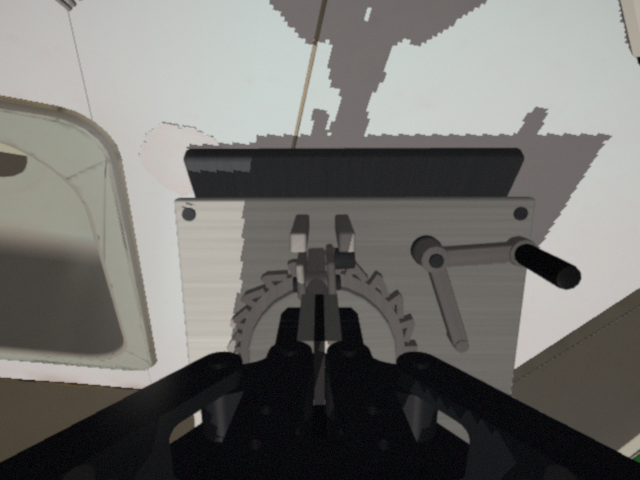

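```bash
python3 - <<'E'
from mv import *
f=grab("side")
for a in (.8,.9,1,1.1,1.2,1.3,1.4,1.57): print(a,[((proj(f,W(-54+r*np.cos(a),0,42+r*np.sin(a)))-[270,220])*4.5).round() for r in (21,98)])
E
```

```text
0.8 [array([277., 355.]), array([249., 226.])]
0.9 [array([281., 354.]), array([271., 222.])]
1 [array([286., 354.]), array([294., 219.])]
1.1 [array([291., 353.]), array([316., 219.])]
1.2 [array([295., 354.]), array([338., 220.])]
1.3 [array([299., 354.]), array([359., 223.])]
1.4 [array([304., 355.]), array([379., 227.])]
1.57 [array([310., 357.]), array([410., 239.])]
```

Handle slipped from the fingers at about 1.22 rad (side crop (300,355)–(347,222)). I'll finish by pushing it from the uphill side with shut fingers.

```bash
python3 - <<'E'
from mv import *
M=Rl(-.04,np.pi)
rows([(W(-55,0,165),M),(W(8,0,165),M),(W(8,0,103),M),(W(-20,0,103),M),(W(-37,0,103),M)],-1)
E
```

```text
[0.001, 0.0, -0.0, 0.206, 0.033, -7.551, -1]
[0.001, 0.0, -0.0, -6.089, 0.035, -7.801, -1]
[0.001, 0.0, -0.0, -6.335, 0.031, -1.606, -1]
[0.001, 0.0, -0.0, -3.538, 0.03, -1.495, -1]
[0.001, 0.0, -0.0, -1.839, 0.03, -1.427, -1]
```

Request:
send_rows(
  commands=[
    [[0,0,0,0.2,0,-5,-1],[0,0,0,0,0,-7.6,-1],[0,0,0,0,0,-7.7,-1],[0,0,0,-6.1,0,-7.8,-1],[0,0,0,-6.2,0,-7.8,-1],[0,0,0,-6.2,0,-7.8,-1],[0,0,0,-6.3,0,-4,-1],[0,0,0,-6.3,0,-1.6,-1],[0,0,0,-6.3,0,-1.6,-1],[0,0,0,-5.0,0,-1.5,-1],[0,0,0,-4.2,0,-1.5,-1],[0,0,0,-3.6,0,-1.5,-1],[0,0,0,-3.0,0,-1.5,-1],[0,0,0,-2.5,0,-1.5,-1],[0,0,0,-2.0,0,-1.4,-1],[0,0,0,-1.7,0,-1.4,-1],[0,0,0,-1.7,0,-1.4,-1]],
  ],
)

```text
time_s: 13.78
position: [524.7, 193.2, 148.8]
eef_rot: [0.282, -0.106, 0.953, 0.032]
wrist_force: [4.6, 1.1, 0.1]
grip_width: 0.0
```

```bash
python3 - <<'E'
from mv import *
applied([0,0,0,-1.7,0,-1.4,-1]); chk()
f=grab("side");crop(f["image"],270,220,390,350,4.5,"s9.png")
E
```

```text
t 13.775 pos [524.7 193.2 148.8] cmd [523.2 193.  147.2] err tool [-2.2 -0.2 -0.5] rot [ 0.02 -0.29  0.01] F [4.6 1.1 0.1] g 0.0 q [ 0.15 -0.14  2.27  0.09  0.44 -1.71]
TCP u,v,n -36.2 -0.5 103.2
```

View pics/s9.png

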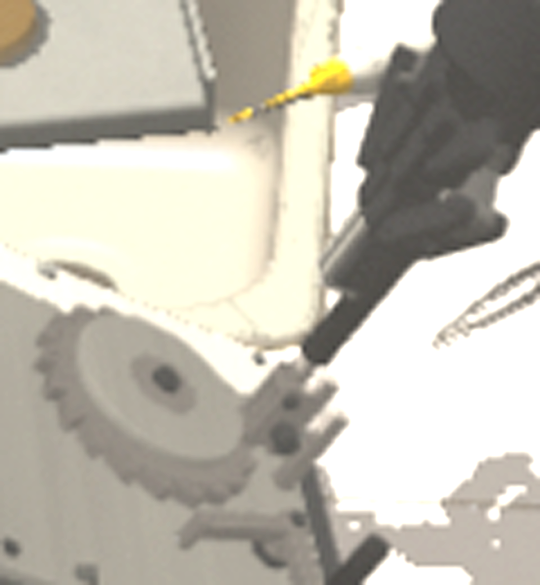

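Request:
send_rows(
  commands=[
    [[0,0,0,0.3,0,0,-1],[0,0,0,0.3,0,0,-1],[0,0,0,0.3,0,0,-1]],
  ],
)

```text
time_s: 14.2
position: [523.9, 192.8, 148.7]
eef_rot: [0.285, -0.106, 0.952, 0.032]
wrist_force: [8.8, 1.9, -0.1]
grip_width: -0.002
```

```bash
python3 - <<'E'
from mv import *
applied([0,0,0,.3,0,0,-1]); chk()
M=Rl(-.04,np.pi)
rows([(W(-15,0,103),M),(W(-15,0,170),M),G(-54,0,165,-.04),G(-54,0,106,-.04)],-1)
E
```

```text
t 14.2 pos [523.9 192.8 148.7] cmd [520.7 192.5 145.5] err tool [-4.4 -0.4 -0.9] rot [ 0.05 -0.55  0.02] F [ 8.8  1.9 -0.1] g -0.002 q [ 0.15 -0.14  2.27  0.09  0.43 -1.71]
TCP u,v,n -37.0 -0.7 103.6
[0.001, 0.0, -0.0, -2.637, 0.03, -0.114, -1]
[0.001, 0.0, -0.0, -2.371, 0.034, -6.809, -1]
[0.001, 0.0, -0.0, 1.506, 0.032, -4.255, -1]
[0.001, 0.0, -0.0, 1.272, 0.028, 1.641, -1]
```

Request:
send_rows(
  commands=[
    [[0,0,0,-2,0,0,-1],[0,0,0,-2.6,0,-3,-1],[0,0,0,-2.4,0,-6.8,-1],[0,0,0,-2.4,0,-6.8,0],[0,0,0,1.5,0,-5,0.3],[0,0,0,1.5,0,-4.3,0.3],[0,0,0,1.5,0,-4.3,0.3],[0,0,0,1.5,0,-4.3,0.3]],
  ],
)

```text
time_s: 15.2
position: [487.3, 184.7, 175.0]
eef_rot: [0.281, -0.106, 0.953, 0.032]
wrist_force: [0.2, -0.2, -0.1]
grip_width: 0.645
```

```bash
python3 - <<'E'
from mv import *
applied([0,0,0,1.5,0,-4.3,.3]); chk()
w=grab("wrist","w10.png")
print(proj(w,W(-54,0,140)),proj(w,W(-54,0,63)))
f=grab("side");crop(f["image"],270,220,390,350,4.5,"s10.png")
rows([G(-54,0,106,-.04)],-1)
E
```

```text
t 15.2 pos [487.3 184.7 175. ] cmd [485.7 184.5 173.6] err tool [-2.1 -0.1 -0.4] rot [ 0.01 -0.11  0.  ] F [ 0.2 -0.2 -0.1] g 0.645 q [ 0.15 -0.29  2.33  0.08  0.52 -1.7 ]
TCP u,v,n -52.6 -0.5 146.7
[321.81923499 304.76856434] [320.98329519 252.48839635]
[0.001, 0.0, -0.0, -0.228, 0.028, 5.941, -1]
```

View pics/w10.png

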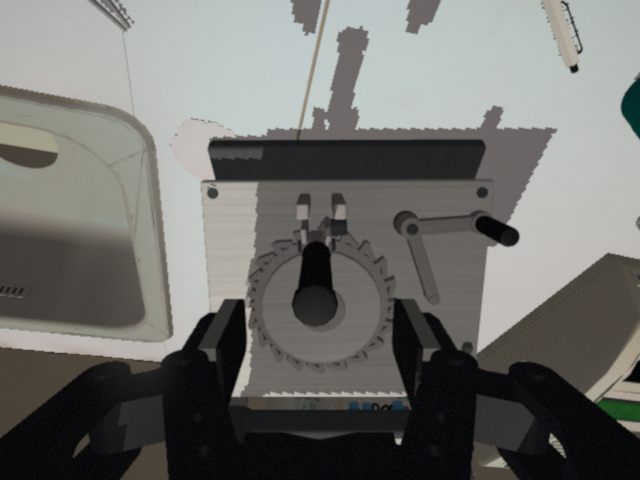

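View pics/s10.png

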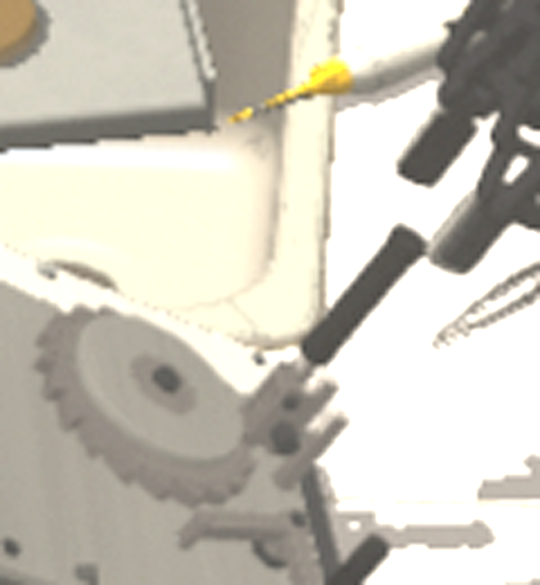

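Handle stands fully up along N (end at side (405,235), predicted (410,239)). Grip it.

Request:
send_rows(
  commands=[
    [[0,0,0,-0.1,-0.15,3,0.3],[0,0,0,-0.2,-0.15,5.9,0.3],[0,0,0,-0.2,-0.15,5.9,0.3],[0,0,0,-0.2,-0.15,5.9,-1],[0,0,0,-0.2,-0.15,5.9,-1],[0,0,0,-0.2,-0.15,5.9,-1],[0,0,0,-0.2,-0.15,5.9,-1],[0,0,0,-0.2,-0.15,5.9,-1]],
  ],
)

```text
time_s: 16.3
position: [519.2, 190.6, 126.7]
eef_rot: [0.281, -0.107, 0.953, 0.032]
wrist_force: [-5.4, -2.6, 6.8]
grip_width: 0.171
```

```bash
python3 - <<'E'
from mv import *
applied([0,0,0,-.2,-.15,5.9,-1]); chk()
f=grab("side");crop(f["image"],270,220,390,350,4.5,"s11.png")
rows([G(-54*np.cos(a),-54*np.sin(a),106,-.04) for a in np.linspace(.1,np.pi,17)],-1)
E
```

```text
t 16.3 pos [519.2 190.6 126.7] cmd [518.8 190.5 125.1] err tool [-1.2 -0.  -1.1] rot [ 0.01 -0.13 -0.02] F [-5.4 -2.6  6.8] g 0.171 q [ 0.15 -0.12  2.29  0.1   0.39 -1.73]
TCP u,v,n -53.7 -1.8 88.5
[0.001, 0.0, -0.0, -0.055, -0.361, 0.039, -1]
[0.001, 0.0, -0.0, -0.254, -1.366, 0.031, -1]
[0.001, 0.0, -0.0, -0.639, -2.316, 0.015, -1]
[0.001, 0.0, -0.0, -1.196, -3.176, -0.008, -1]
[0.001, 0.0, -0.0, -1.906, -3.915, -0.037, -1]
[0.001, 0.0, -0.0, -2.742, -4.506, -0.07, -1]
[0.001, 0.0, -0.0, -3.676, -4.929, -0.107, -1]
[0.001, 0.0, -0.0, -4.672, -5.167, -0.147, -1]
[0.001, 0.0, -0.0, -5.695, -5.213, -0.188, -1]
[0.001, 0.0, -0.0, -6.708, -5.065, -0.228, -1]
[0.001, 0.0, -0.0, -7.675, -4.727, -0.266, -1]
[0.001, 0.0, -0.0, -8.561, -4.213, -0.301, -1]
[0.001, 0.0, -0.0, -9.334, -3.541, -0.331, -1]
[0.001, 0.0, -0.0, -9.966, -2.734, -0.356, -1]
[0.001, 0.0, -0.0, -10.435, -1.823, -0.374, -1]
[0.001, 0.0, -0.0, -10.722, -0.839, -0.385, -1]
[0.001, 0.0, -0.0, -10.819, 0.181, -0.388, -1]
```

View pics/s11.png

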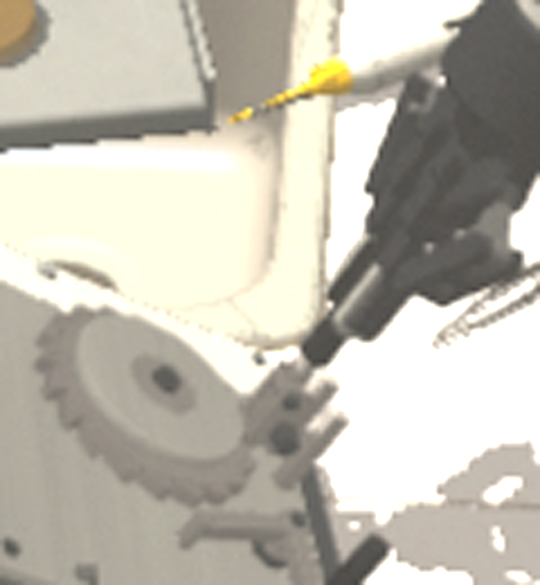

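Request:
send_rows(
  commands=[
    [[0,0,0,-0.05,-0.35,0,-1],[0,0,0,-0.25,-1.35,0,-1],[0,0,0,-0.65,-2.3,0,-1],[0,0,0,-1.2,-3.2,0,-1],[0,0,0,-1.9,-3.9,0,-1],[0,0,0,-2.75,-4.5,-0.1,-1],[0,0,0,-3.7,-4.9,-0.1,-1],[0,0,0,-4.7,-5.2,-0.15,-1],[0,0,0,-5.7,-5.2,-0.2,-1]],
  ],
)

```text
time_s: 17.48
position: [576.0, 150.6, 159.1]
eef_rot: [0.28, -0.107, 0.954, 0.032]
wrist_force: [-9.2, -0.4, 7.8]
grip_width: 0.17
```

```bash
python3 - <<'E'
from mv import *
applied([0,0,0,-5.7,-5.2,-.2,-1]); chk()
f=grab("side");crop(f["image"],200,170,390,350,3.2,"s12.png")
a0=.1+ (np.pi-.1)/16*8
rows([G(-54*np.cos(a),-54*np.sin(a),106,-.04) for a in np.arange(a0+.2,a0+3.81,.2)],-1)
E
```

```text
t 17.475 pos [576.  150.6 159.1] cmd [576.  150.1 157.5] err tool [-0.9  0.5 -1.2] rot [-0.05 -0.01 -0.02] F [-9.2 -0.4  7.8] g 0.17 q [ 0.04 -0.07  2.18  0.22  0.47 -1.91]
TCP u,v,n 3.0 -53.3 88.3
[0.001, 0.0, -0.0, -1.06, 0.148, -0.03, -1]
[0.001, 0.0, -0.0, -2.072, 0.518, -0.07, -1]
[0.001, 0.0, -0.0, -2.99, 1.082, -0.106, -1]
[0.001, 0.0, -0.0, -3.778, 1.817, -0.137, -1]
[0.001, 0.0, -0.0, -4.405, 2.694, -0.161, -1]
[0.001, 0.0, -0.0, -4.845, 3.679, -0.178, -1]
[0.001, 0.0, -0.0, -5.08, 4.731, -0.187, -1]
[0.001, 0.0, -0.0, -5.102, 5.809, -0.187, -1]
[0.001, 0.0, -0.0, -4.91, 6.87, -0.179, -1]
[0.001, 0.0, -0.0, -4.511, 7.871, -0.162, -1]
[0.001, 0.0, -0.0, -3.921, 8.773, -0.138, -1]
[0.001, 0.0, -0.0, -3.164, 9.54, -0.108, -1]
[0.001, 0.0, -0.0, -2.269, 10.141, -0.072, -1]
[0.001, 0.0, -0.0, -1.273, 10.552, -0.032, -1]
[0.001, 0.0, -0.0, -0.216, 10.757, 0.01, -1]
[0.001, 0.0, -0.0, 0.862, 10.748, 0.053, -1]
[0.001, 0.0, -0.0, 1.916, 10.525, 0.094, -1]
[0.001, 0.0, -0.0, 2.904, 10.096, 0.133, -1]
[0.001, 0.0, -0.0, 3.788, 9.48, 0.168, -1]
```

View pics/s12.png

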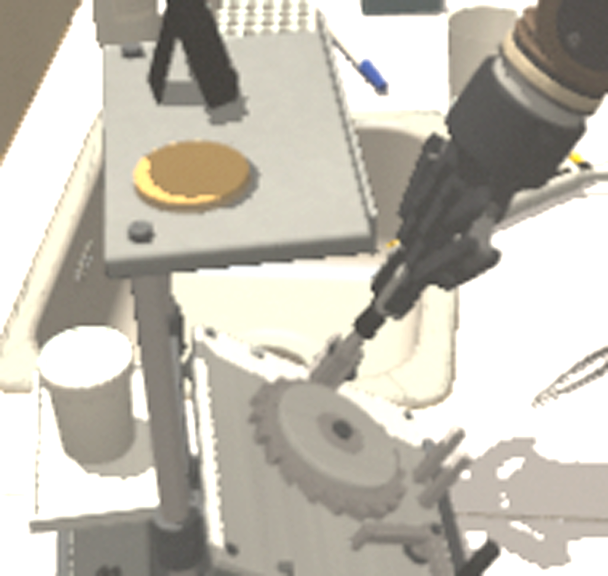

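Request:
send_rows(
  commands=[
    [[0,0,0,-1.05,0.15,-0.05,-1],[0,0,0,-2.05,0.5,-0.15,-1],[0,0,0,-3.0,1.1,-0.2,-1],[0,0,0,-3.8,1.8,-0.2,-1],[0,0,0,-4.4,2.7,-0.25,-1],[0,0,0,-4.85,3.7,-0.25,-1],[0,0,0,-5.1,4.75,-0.25,-1],[0,0,0,-5.1,5.8,-0.25,-1],[0,0,0,-4.9,6.85,-0.25,-1],[0,0,0,-4.5,7.85,-0.25,-1],[0,0,0,-3.9,8.75,-0.2,-1]],
  ],
)

```text
time_s: 18.9
position: [588.2, 243.2, 182.0]
eef_rot: [0.282, -0.106, 0.953, 0.032]
wrist_force: [-5.3, -1.5, 7.4]
grip_width: 0.168
```

```bash
python3 - <<'E'
from mv import *
applied([0,0,0,-3.9,8.75,-.2,-1]); chk()
f=grab("side");crop(f["image"],200,170,390,350,3.2,"s13.png")
a0=.1+ (np.pi-.1)/16*8+2.2; print(a0)
rows([G(-54*np.cos(a),-54*np.sin(a),107,-.04) for a in np.arange(a0+.2,a0+3.81,.2)],-1)
E
```

```text
t 18.9 pos [588.2 243.2 182. ] cmd [587.6 242.4 180.3] err tool [-1.5  0.6 -1. ] rot [-0.01 -0.2  -0.  ] F [-5.3 -1.5  7.4] g 0.168 q [ 0.24  0.    2.07 -0.01  0.5  -1.55]
TCP u,v,n 42.6 34.3 88.6
3.8207963267948966
[0.001, 0.0, -0.0, 0.74, 0.79, -0.008, -1]
[0.001, 0.0, -0.0, 1.635, 1.391, 0.028, -1]
[0.001, 0.0, -0.0, 2.631, 1.802, 0.068, -1]
[0.001, 0.0, -0.0, 3.688, 2.007, 0.11, -1]
[0.001, 0.0, -0.0, 4.766, 1.998, 0.153, -1]
[0.001, 0.0, -0.0, 5.82, 1.775, 0.195, -1]
[0.001, 0.0, -0.0, 6.808, 1.346, 0.234, -1]
[0.001, 0.0, -0.0, 7.692, 0.73, 0.268, -1]
[0.001, 0.0, -0.0, 8.436, -0.05, 0.297, -1]
[0.001, 0.0, -0.0, 9.01, -0.963, 0.32, -1]
[0.001, 0.0, -0.0, 9.392, -1.971, 0.334, -1]
[0.001, 0.0, -0.0, 9.566, -3.035, 0.34, -1]
[0.001, 0.0, -0.0, 9.525, -4.112, 0.338, -1]
[0.001, 0.0, -0.0, 9.271, -5.16, 0.327, -1]
[0.001, 0.0, -0.0, 8.814, -6.137, 0.309, -1]
[0.001, 0.0, -0.0, 8.173, -7.003, 0.283, -1]
[0.001, 0.0, -0.0, 7.372, -7.724, 0.25, -1]
[0.001, 0.0, -0.0, 6.444, -8.272, 0.213, -1]
[0.001, 0.0, -0.0, 5.426, -8.624, 0.173, -1]
```

View pics/s13.png

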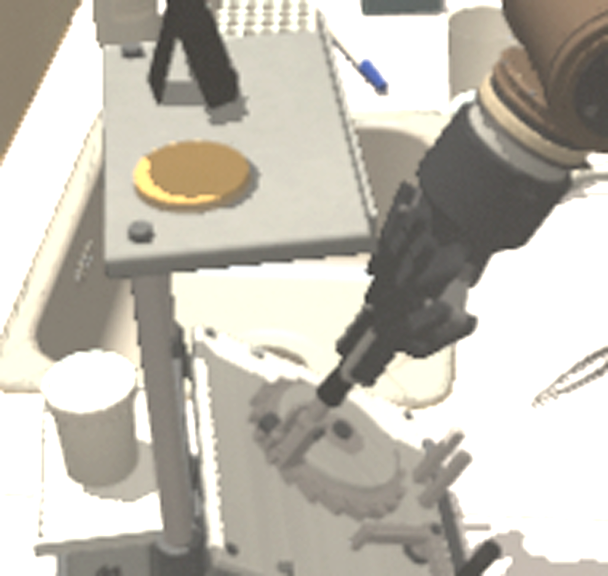

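Request:
send_rows(
  commands=[
    [[0,0,0,0.75,0.8,0,-1],[0,0,0,1.65,1.4,0,-1],[0,0,0,2.65,1.8,0.05,-1],[0,0,0,3.7,2.0,0.1,-1],[0,0,0,4.75,2.0,0.15,-1],[0,0,0,5.8,1.8,0.2,-1],[0,0,0,6.8,1.35,0.25,-1],[0,0,0,7.7,0.75,0.25,-1],[0,0,0,8.45,-0.05,0.3,-1],[0,0,0,9.0,-0.95,0.3,-1],[0,0,0,9.4,-1.95,0.33,-1],[0,0,0,9.55,-3.05,0.33,-1],[0,0,0,9.5,-4.1,0.33,-1],[0,0,0,9.25,-5.15,0.33,-1],[0,0,0,8.8,-6.15,0.3,-1],[0,0,0,8.15,-7.0,0.3,-1],[0,0,0,7.35,-7.7,0.25,-1],[0,0,0,6.45,-8.25,0.2,-1],[0,0,0,5.45,-8.6,0.15,-1]],
  ],
)

```text
time_s: 21.32
position: [561.3, 149.3, 148.8]
eef_rot: [0.278, -0.107, 0.954, 0.032]
wrist_force: [-6.8, 2.4, 7.7]
grip_width: 0.169
```

```bash
python3 - <<'E'
from mv import *
applied([0,0,0,5.45,-8.6,.15,-1]); chk()
f=grab("side");crop(f["image"],200,170,390,350,3.2,"s14.png")
a0=3.8208+3.8; print(a0)
rows([G(-54*np.cos(a),-54*np.sin(a),107,-.04) for a in list(np.arange(a0+.2,9.4,.2))+[9.425,9.47]],-1)
E
```

```text
t 21.325 pos [561.3 149.3 148.8] cmd [562.7 148.6 149.6] err tool [ 1.4  1.  -0.1] rot [-0.11  0.21  0.02] F [-6.8  2.4  7.7] g 0.169 q [ 0.04 -0.09  2.22  0.23  0.46 -1.93]
TCP u,v,n -14.9 -51.3 88.4
7.6208
[0.001, 0.0, -0.0, -1.092, -0.167, -0.02, -1]
[0.001, 0.0, -0.0, -2.167, -0.095, -0.063, -1]
[0.001, 0.0, -0.0, -3.206, 0.19, -0.104, -1]
[0.001, 0.0, -0.0, -4.168, 0.675, -0.142, -1]
[0.001, 0.0, -0.0, -5.015, 1.342, -0.175, -1]
[0.001, 0.0, -0.0, -5.712, 2.164, -0.202, -1]
[0.001, 0.0, -0.0, -6.232, 3.109, -0.222, -1]
[0.001, 0.0, -0.0, -6.554, 4.138, -0.234, -1]
[0.001, 0.0, -0.0, -6.665, 5.233, -0.238, -1]
[0.001, 0.0, -0.0, -6.66, 5.476, -0.238, -1]
```

View pics/s14.png

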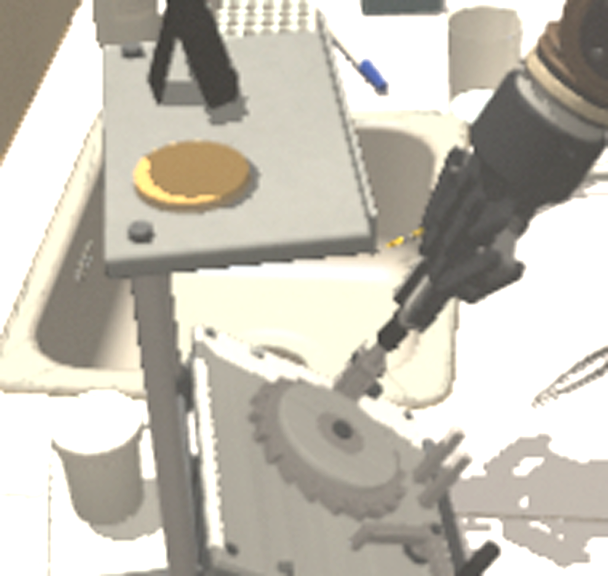

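Request:
send_rows(
  commands=[
    [[0,0,0,-1.1,-0.15,0,-1],[0,0,0,-2.15,-0.1,-0.05,-1],[0,0,0,-3.2,0.2,-0.1,-1],[0,0,0,-4.15,0.7,-0.15,-1],[0,0,0,-5.0,1.35,-0.2,-1],[0,0,0,-5.7,2.15,-0.2,-1],[0,0,0,-6.25,3.1,-0.2,-1],[0,0,0,-6.55,4.15,-0.25,-1],[0,0,0,-6.65,5.0,-0.25,-1],[0,0,0,-6.65,5.5,-0.25,-1],[0,0,0,-6.65,5.7,-0.25,-1],[0,0,0,-6.65,5.7,-0.25,-1]],
  ],
)

```text
time_s: 22.88
position: [604.5, 213.8, 188.5]
eef_rot: [0.281, -0.107, 0.953, 0.029]
wrist_force: [-1.5, -10.2, 6.6]
grip_width: 0.175
```

```bash
python3 - <<'E'
from mv import *
applied([0,0,0,-6.65,5.7,-.25,-1]); chk()
f=grab("side");crop(f["image"],190,170,390,400,2.6,"s15.png")
E
```

```text
t 22.875 pos [604.5 213.8 188.5] cmd [603.4 216.3 187.7] err tool [-1.  -2.6 -0.4] rot [ 0.28 -0.12 -0.15] F [ -1.5 -10.2   6.6] g 0.175 q [ 0.17  0.    2.06  0.05  0.51 -1.65]
TCP u,v,n 54.1 2.1 88.5
```

View pics/s15.png

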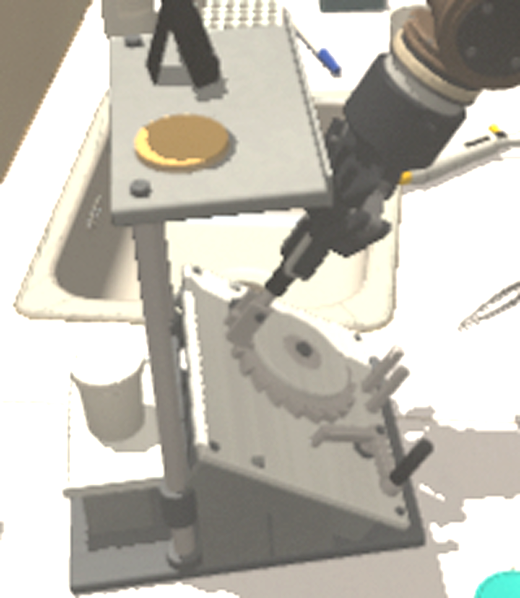

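Request:
send_rows(
  commands=[
    [[0,0,0,0,0.3,0,-1],[0,0,0,0,0.3,0,-1],[0,0,0,0,0.3,0,-1]],
  ],
)

```text
time_s: 23.3
position: [604.4, 214.5, 188.6]
eef_rot: [0.281, -0.107, 0.953, 0.027]
wrist_force: [-1.4, -18.8, 7.6]
grip_width: 0.169
```

```bash
python3 - <<'E'
from mv import *
applied([0,0,0,0,.3,0,-1]); chk()
f=grab("side")
S=lambda x,y:(190+x/2.6,170+y/2.6)
# cup bottom centre, platform corner estimates
print("corner z: rays at z=70",atz(f,S(67,492),70), "at 74",atz(f,S(67,492),74))
M=Rl(-.04,np.pi)
p,_=cmd()
print(((p-22*0)).round(1))
rows([G(54,0,107,-.04),G(54,0,190,-.04),G(0,0,300,-.04)],.5)
E
```

```text
t 23.3 pos [604.4 214.5 188.6] cmd [602.7 219.2 187.7] err tool [-1.1 -4.9 -0.4] rot [ 0.48 -0.1  -0.21] F [ -1.4 -18.8   7.6] g 0.169 q [ 0.18  0.    2.05  0.04  0.51 -1.64]
TCP u,v,n 54.2 2.8 88.5
corner z: rays at z=70 [757.28379342 335.75485095  70.        ] at 74 [755.88857861 339.20143747  74.        ]
[602.7 219.2 187.7]
[0.001, 0.0, -0.0, -0.015, -0.769, 0.012, 0.5]
[0.001, 0.0, -0.0, 0.314, -0.763, -8.282, 0.5]
[0.001, 0.0, -0.0, 6.147, -0.758, -19.059, 0.5]
```

Request:
send_rows(
  commands=[
    [[0,0,0,0,-0.2,0,-1],[0,0,0,0,-0.35,0,-1],[0,0,0,0,-0.35,0,0.5],[0,0,0,0,-0.45,0,0.5],[0,0,0,0,-0.5,0,0.5],[0,0,0,0,-0.5,0,0.5],[0,0,0,0.05,-0.5,-2,0.5],[0,0,0,0.15,-0.5,-5,0.5],[0,0,0,0.3,-0.5,-8.3,0.5],[0,0,0,3,-0.5,-13,0.5],[0,0,0,6,-0.5,-19,0.5],[0,0,0,6,-0.5,-19,0.5]],
  ],
)

```text
time_s: 24.85
position: [453.4, 180.7, 320.4]
eef_rot: [0.285, -0.107, 0.952, 0.032]
wrist_force: [0.9, 0.6, -0.5]
grip_width: 0.752
```

```bash
python3 - <<'E'
from mv import *
applied([0,0,0,6,-.5,-19,.5]); chk()
f=grab("side","side16.png");crop(f["image"],190,170,390,400,2.6,"s16.png");grab("wrist","w16.png")
c=np.load("pose.npy")
for d in (0.076,0.08):
  z=150-d*1000
  print(d)
E
```

```text
t 24.85 pos [453.4 180.7 320.4] cmd [454.4 180.4 315.1] err tool [-2.1  0.5 -4.9] rot [ 0.01 -0.59 -0.06] F [ 0.9  0.6 -0.5] g 0.752 q [ 0.15 -0.54  2.23  0.05  0.87 -1.67]
TCP u,v,n 3.0 3.0 285.2
0.076
0.08
```

View pics/s16.png

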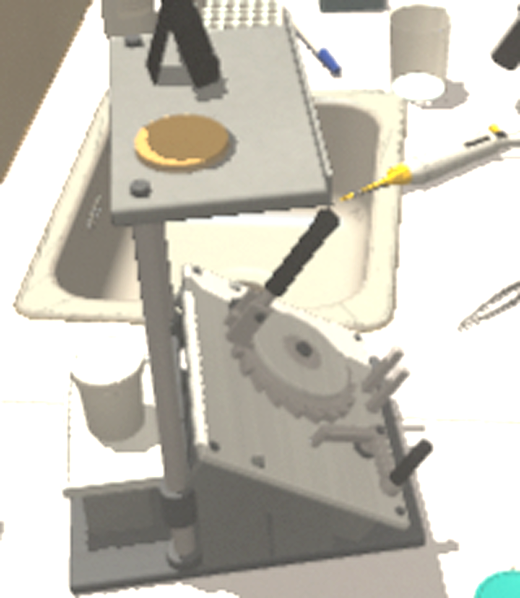

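View pics/w16.png

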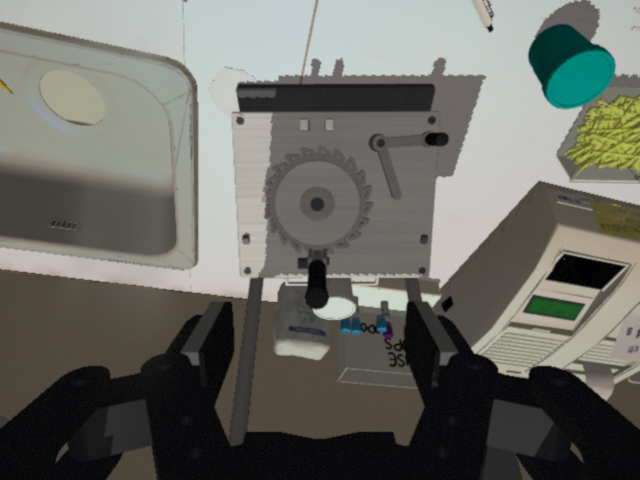

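```bash
python3 - <<'E'
from mv import *
f=grab("side");g=grab("top","top16.png")
S=lambda x,y:(190+x/2.6,170+y/2.6)
a=atz(f,S(50,412),150)
for d in (74,77,80): print(d,(np.array(proj(f,a-[0,0,d]))-[190,170])*2.6)
crop(grab("wrist")["image"],220,120,450,330,3.4,"w17.png")
E
```

```text
74 [ 64.42051149 485.6895453 ]
77 [ 64.97731081 488.53481809]
80 [ 65.5320496  491.36956146]
```

View pics/top16.png

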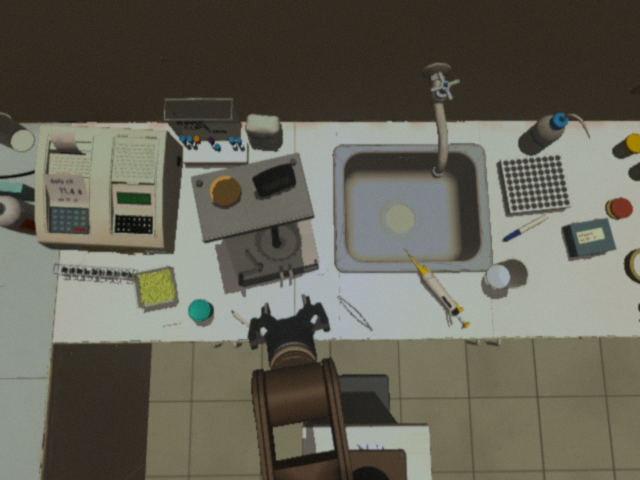

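View pics/w17.png

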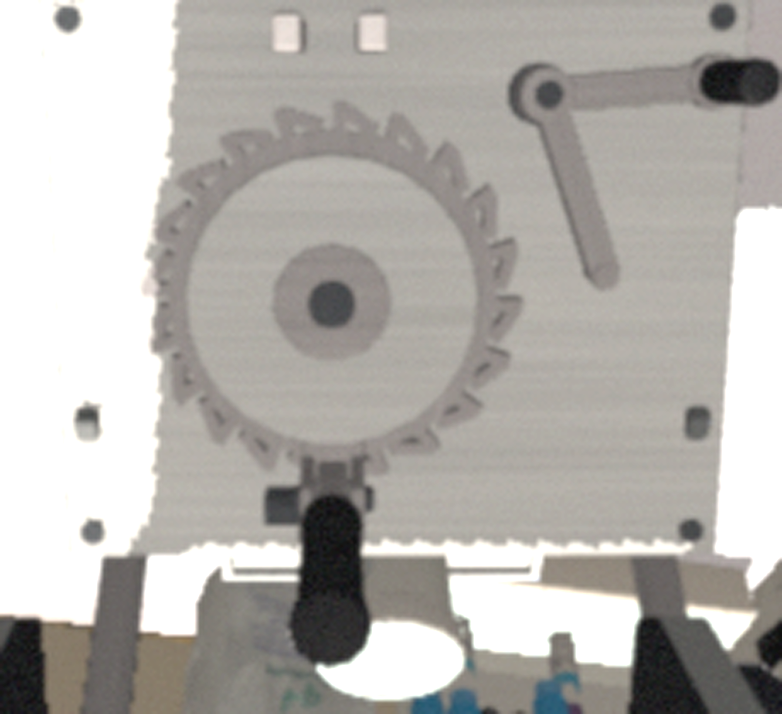

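Platform corner seen at (67,492) in the crop, against (65.5,491.4) predicted for the full 80 mm. The handle is straight uphill and standing, the pawl is clear, and the forceps, pen and pipette are where they were. I'm handing the job in.

```bash
python3 - <<'E'
from rig import robot
print(robot.job_done())
E
```

```text
the job is handed in; nothing more can be done
None
```

The platform is all the way down on its rest with the cup upright on it. I handed the job in at about 25 s on the robot's clock. I pushed the pawl knob clear, swung the handle out until it met its stop, cranked one and a half turns anticlockwise and let go.

**Slip:** the handle slid out of the fingers at about 1.22 rad while I was swinging it out. I finished that swing by pushing it with shut fingers from the uphill side.

Last checks:
- **Pawl:** the knob stands where the fully clear position (0.5 rad) should put it, and the nose is visibly out of the teeth.
- **Handle:** it stands straight out along the wheel's axis. The click into the catch I judged only from the handle meeting its stop and staying upright.
- **Wheel:** it met a firm stop, with side force rising to about 19 N for 0.7 mm of further movement.
- **Platform:** its corner matches the full 80 mm descent to within about 1 pixel.
- **Surroundings:** the small things and the turquoise cup look unmoved in the top view. The arm was well back from the lift and touching nothing.

No final check failed. Early fits of the lift's pose from the fixed cameras disagreed by a few millimetres, so I relied mainly on the wrist camera's view.

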